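# Snap the weekly organizer shut under the spice shelf

### The job

Close the weekly pill organizer: swing its standing lid down onto the case and press the front edge until the tab snaps in behind the front rim and the lid stays shut by itself. Leave the pill bottles, the bowl and the pill splitter where they are.

Things in the scene. Friction and masses are not known exactly. Their poses are not given: they have to be found in the camera images.
- organizer: orange plastic case, 120 mm front to back (x), 180 mm wide (y), fixed to the counter. Origin: centre of its underside; own -x is its front (turned roughly to the robot), z up. Side walls 46 mm high; the front wall, 4 mm thick, ends in the front rim, 53 mm high. Lid of the same plastic, hinged along the back; shut, its top is level with the rim and its free edge 4 mm behind the rim's inner face
- lid (a joint): lid angle (rad): 0 shut and level, 1.57 straight up, more leans back from the robot. Starts nearly upright. A weak spring with friction holds it there and lifts it again to about half open if let go before the catch snaps. Swinging takes 1 to 3 N at the free edge, snapping the catch in the last 18 mm 5 to 8 N. Press to the stop at 0; once caught it stays below about 0.03
- lid_hinge (a point): middle of the hinge line of the lid: 55 mm behind the organizer's origin (its +x), 50 mm above the counter; its y axis is the hinge line. The lid plate's mid-plane passes through this line
- lid_edge (a point): middle of the lid's free edge, on its outer face (on top when shut): 107 mm from the hinge along the lid, 3 mm out from its mid-plane. Moves with the lid; x axis along the lid to the hinge, z axis out of the outer face. The lid is a plate 105 mm long, 172 mm wide, 6 mm thick
- tab_nose (a point): middle of the ridge on the lid's springy tab. The tab (80 mm wide, 22 long, 3 thick) hangs square from the lid's inner face at its free edge; the ridge, 8 mm thick, 16 mm below the lid's underside, faces the front wall. It snaps under a sloping lip inside that wall, whose lower edge is 37 mm above the counter; snapped in, the ridge is about 31 mm up and 50 mm in front of the organizer's origin
- rim (a point): middle of the top of the front rim: 58 mm in front of the organizer's origin, 53 mm above the counter
- spice_shelf: narrow wooden shelf over the organizer, fixed to it. Origin: on the counter below its front edge's middle, 16 mm behind the hinge line; +x to the back. Board 70 mm deep, 380 wide, 225 to 243 mm up; jars fixed on it from 6 mm behind the edge, up to 304 mm. Posts at y = +-180 mm. A vertical gripper cannot get behind the standing lid; a tool leaning back to the robot by 40 degrees passes under
- turntable: black plastic lazy Susan, fixed, 230 mm across, top 22 mm above the counter; to the organizer's left (its +y). Origin: centre of its underside
- bottle_tall: empty amber pill bottle with white cap, 52 mm across, 95 mm tall, loose, upright on the turntable. Origin: centre of its underside
- bottle_short: empty amber pill bottle with white cap, 56 mm across, 70 mm tall, loose, upright beside the organizer. Origin: centre of its underside
- pinch_bowl: white ceramic bowl, 90 mm across, 42 mm high, loose, beside the organizer. Origin: centre of its underside
- pill_splitter: stainless pill splitter, 100 x 45 mm, about 45 mm high with its lever, loose, flat. Origin: centre of its underside

How it is judged (in metres and radians):
At the end, for the whole second after the job is handed in: the lid is shut (within 0.06 rad), the ridge of its tab is under the lip inside the front rim (below 36 mm, over 47 mm in front of the organizer's centre) and the lid stays there at rest with nothing touching it (value of joint lid below 0.06 rad and z of tab_nose in the frame of organizer below 0.036 m and x of tab_nose in the frame of organizer below -0.047 m and not (velocity of joint lid above 0.05 rad/s)).
It fails at once if the taller pill bottle is shifted by more than 30 mm or tipped over 30 degrees (distance of bottle_tall from where it was at the start of the episode above 0.03 m or angle between bottle_tall's own z axis and vertical above 0.52 rad).
It fails at once if the shorter pill bottle is shifted by more than 30 mm or tipped over 30 degrees (distance of bottle_short from where it was at the start of the episode above 0.03 m or angle between bottle_short's own z axis and vertical above 0.52 rad).
It fails at once if the pinch bowl is shifted by more than 30 mm or tipped over 30 degrees (distance of pinch_bowl from where it was at the start of the episode above 0.03 m or angle between pinch_bowl's own z axis and vertical above 0.52 rad).
It fails at once if the pill splitter is shifted by more than 30 mm or tipped over 30 degrees (distance of pill_splitter from where it was at the start of the episode above 0.03 m or angle between pill_splitter's own z axis and vertical above 0.52 rad).
It also fails if it takes over 42 s, if anything falls off the work surface, if the arm or the gripper's body presses on something with over 40 N, if the wrist force passes 120 N, or if a joint passes its speed limit or range.

### The arm

A 7-joint arm with a two-finger parallel gripper is mounted at the origin on the work surface. World frame = base frame: x ahead of the robot, y to its left, z up, the work surface at z = 0. Lengths are in mm, angles in degrees, forces in N, time in s.
With the tool pointing down it reaches from about 350 to 900 mm from the base axis. Payload 8.1 kg.
Tool frame: the origin (TCP) lies at the centre of the arm's flange, where the gripper is bolted on; the fingertips stand 173 mm ahead of it and the grasp point (between the pads) lies 155 mm ahead of it (tcp_to_tips is the distance from the TCP to the fingertips, in mm); z points along the fingers, y is the direction in which the jaws open and shut (so a half turn about z gives the same grasp; the last joint's range is limited). The gripper opens to 85 mm and grips with 20 to 120 N. Pads are 22 mm wide; open, the fingers measure 114 mm over their backs; the gripper's body (76 mm by 85 mm) begins 54 mm behind the grasp point. The pads swing forward as they close: fully open they stand 13 mm farther back than shut.
Start: joints at [-71.654, 24.895, 1.432, 90.138, -0.665, 64.973, -4.303], TCP at [256.471, 569.961, 404.723] pointing down, gripper open.
Joint ranges: [-149.89, 149.89], [-25.12, 119.58], [-72.63, 75.52], [4.76, 147.25], [-75.54, 255.54], [6.69, 114.76], [-157.13, 157.13]. Speed limits (degrees/s): [127.2, 127.2, 172.46, 172.46, 180, 180, 180].

### API

Orientations are given as [roll, pitch, yaw] about the fixed x, y, z axes, in that order (R = Rz(yaw) Ry(pitch) Rx(roll)).
In Python, from station import get_state, capture, calibration, close_job, tcp_to_tips gives the robot as it stands.
- The arm moves only by the tool apply_moves, never from a script. Its argument "moves" is a list of rows, each an object of numbers: "gripper": the closure, from -1 (fully open) to 1 (shut), so that 0 is half open; "x", "y", "z": the shift along the tool's x, y, z in cm; "spin": the turn about the tool's z in rad. A call has 1 to 12 rows; each row is the pose to reach, as a shift and turn from the pose measured when the call began, along the tool's axes at that moment; what a row does not reach only later rows make up. A row lasts 1/10 s, in which the tool goes at most 50 mm and 8.59 degrees, less where a joint would pass 70% of its speed; a pose out of reach is approached as far as the arm can. A call with a gripper value outside its range is refused whole. The fingers move at their own pace and stop on an object; the grip force is fixed at half the most. Time passes only in rows, so rows that repeat a pose let the fingers close. It gives the time, the measured TCP pose, the force and the opening at its end, in the units of the state.
- get_state(): the state, without advancing time (a new reading comes with each control period).
- capture(name): name is "side" or "top"; returns (picture, depth): 384x512x3 uint8, red, green, blue; 384x512 float32, mm along the optical axis (not along the pixel's ray), 0 where there is no reading.
- calibration(name): a dict with "fx", "fy", "cx", "cy" (pixels), "k1" (the pictures are not rectified: a ray, as slopes to the right and down, at radius r is drawn at 1 + k1 r^2 times it, then the intrinsics apply), "rvec" (rotation vector, rad) and "tvec" (3), from world to camera coordinates, as OpenCV has them. Camera axes: x right, y down, z forward; pixel columns grow to the right and rows downward; lengths in mm; the calibration is good to about 2 mm. A picture is of the moment at which its call begins. calibration takes no time and is no camera call.
- close_job(): hands the job in, once; it reports no verdict.
The state is a dict: "time": time; "joint_positions": joint angles; "dq": joint speeds; "effort": joint torques, N m; "position": TCP position; "tcp_rot": TCP orientation; "ft_force": force on the tool from outside, world axes, zero at the start; "moment": the same for the moment, N m; "opening": opening from 0.0 (shut) to 1.0 (fully open).
Only numpy, scipy, OpenCV 4.12 (cv2) and the standard library are available. Lean on these libraries where they do the work, as an engineer would, in place of code of your own. Each camera call takes 0.05 s, during which the arm holds its last target. There are 200 camera calls.

## Working session

There is one attempt and no reset: what is moved stays moved. The work goes in short steps, Python scripts to look and compute and a tool call to move; the robot and the scene stay as the last step left them, time stands still between calls to the robot, and variables do not carry over. Pictures are saved under pics/ and viewed, about 8 in all and at most 12, crops included, and the job is handed in when it is done.

Besides the shell and the picture viewer there is one more tool, called after "Emit:" in YAML: its name, and indented under it one key for each argument. apply_moves: Moves the arm, as the interface text tells. Its arguments: {"type":"object","properties":{"moves":{"type":"array"}},"required":["moves"]}

```bash
mkdir -p pics; cat > h.py <<'E'
import numpy as np, cv2
from station import *
from scipy.spatial.transform import Rotation as Ro
def cloud(name):
    im,d=capture(name); c=calibration(name)
    K=np.array([[c['fx'],0,c['cx']],[0,c['fy'],c['cy']],[0,0,1.]])
    v,u=np.mgrid[0:384,0:512]
    p=cv2.undistortPoints(np.stack([u,v],-1).reshape(-1,1,2).astype(float),K,np.array([0,0,0,0,0.]) if 0 else np.array([c['k1'],0,0,0,0.])).reshape(384,512,2)
    P=np.dstack([p*d[...,None],d])
    R=cv2.Rodrigues(np.array(c['rvec'],float))[0]; t=np.array(c['tvec'],float).ravel()
    W=(P-t)@R; W[d==0]=np.nan
    return im,d,W
E
python3 - <<'E'
from h import *
print(get_state())
o=[]
for n in("side","top"):
    im,d,W=cloud(n); np.savez(n+'0.npz',im=im,d=d,W=W); cv2.imwrite(f'pics/{n}0.png',im[...,::-1]); print(calibration(n))
E
```

```text
{'time': 0.0, 'joint_positions': array([-71.6545092 ,  24.93886449,   1.4309877 ,  90.19027557,
        -0.66428432,  64.97274691,  -4.30237213]), 'dq': array([ 0.07261918,  0.09919364,  0.01917966, -0.00350407,  0.01217556,
       -0.09111229,  0.01641116]), 'effort': array([-2.71051294e-04, -6.70462203e+01,  1.02489654e+00, -3.16208661e+01,
        1.54619484e-02,  1.26108789e-02,  1.91088532e-05]), 'position': array([256.3768354 , 569.74126874, 403.89168077]), 'tcp_rot': array([-1.79906839e+02,  8.88948351e-03,  1.55772517e+02]), 'ft_force': array([-0.8315575 ,  0.57599542, -0.24325954]), 'moment': array([ 0.01416594, -0.00175648, -0.00448327]), 'opening': 1.0025789416497872}
{'fx': 430.79323087997324, 'fy': 430.79323087997324, 'cx': 257.76744230995854, 'cy': 194.8677142444456, 'k1': -0.07037457661462197, 'rvec': array([ 2.08144514, -0.00567251,  0.0340736 ]), 'tvec': array([-513.92100062,  138.03622223, 1181.66099725])}
{'fx': 492.78783147160607, 'fy': 492.78783147160607, 'cx': 255.65400197361743, 'cy': 190.73056265547424, 'k1': -0.02152810061516692, 'rvec': array([ 2.19637929, -2.13882041,  0.10479542]), 'tvec': array([ 114.84939082,  519.88158087, 1601.94764493])}
```

View pics/side0.png

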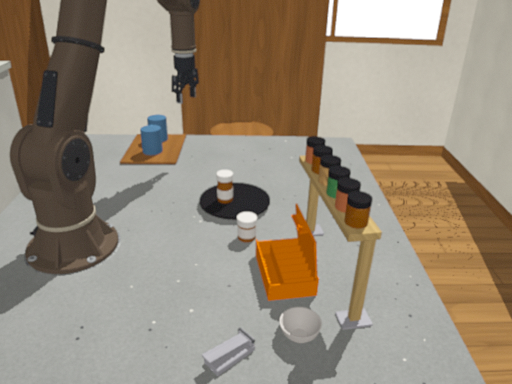

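View pics/top0.png

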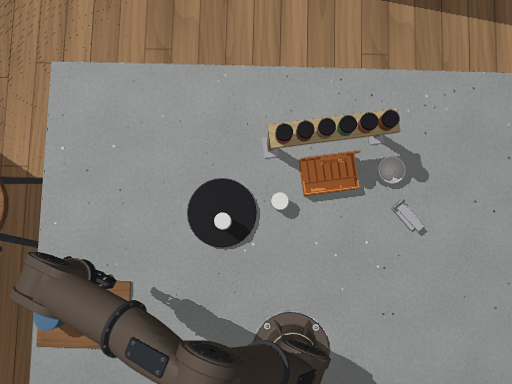

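The side view shows the organizer at about (288,268), with its lid standing at (305,240) just in front of the shelf at (340,190). The short bottle is at (247,227), the bowl at (300,325) and the splitter at (228,353). In the top view the case covers columns 300–360 and rows 152–195, the short bottle is at (280,201), and the bowl at (392,170).

```bash
python3 - <<'E'
from h import *
def orange(im): 
    h=cv2.cvtColor(im,cv2.COLOR_RGB2HSV); return (h[...,0]>5)&(h[...,0]<16)&(h[...,1]>215)&(h[...,2]>90)
T=np.load('top0.npz');S=np.load('side0.npz')
box=lambda a,b,c,d:(np.mgrid[0:384,0:512][1]>=a)&(np.mgrid[0:384,0:512][1]<b)&(np.mgrid[0:384,0:512][0]>=c)&(np.mgrid[0:384,0:512][0]<d)
mt=orange(T['im'])&box(292,370,140,202); ms=orange(S['im'])&box(250,322,200,302)
for n,D,m in(('top',T,mt),('side',S,ms)):
    P=D['W'][m]; P=P[np.isfinite(P).all(1)]
    print(n,len(P),np.percentile(P,[0,2,50,98,100],axis=0).round(1).tolist())
    lo=P[(P[:,2]<60)]; r=cv2.minAreaRect(lo[:,:2].astype(np.float32)); print(' low rect',r)
    rim=P[(P[:,2]>47)&(P[:,2]<62)]; print(len(rim))
    hi=P[P[:,2]>75]
    if len(hi)>20:
        c=hi.mean(0);u,s,vt=np.linalg.svd(hi-c,full_matrices=False); print(' lid',len(hi),c,s/np.sqrt(len(hi)),vt.round(3).tolist(), hi.min(0),hi.max(0))
# others in top
for n,b in dict(bs=(268,292,190,213),bt=(210,234,208,234),bowl=(376,408,154,188),spl=(388,430,196,238),shelf=(262,405,105,152)).items():
    P=T['W'][box(*b)];P=P[P[:,2]>(30 if n!='spl' else 12)]
    print(n,np.median(P,0).round(),P.min(0).round(),P.max(0).round())
E
```

```text
Traceback (most recent call last):
IndexError: index -1 is out of bounds for axis 0 with size 0
```

```bash
cat > m.py <<'E'
from h import *
def orange(im): 
    h=cv2.cvtColor(np.ascontiguousarray(im),cv2.COLOR_RGB2HSV); return (h[...,0]>3)&(h[...,0]<18)&(h[...,1]>170)&(h[...,2]>70)
V,U=np.mgrid[0:384,0:512]
box=lambda a,b,c,d:(U>=a)&(U<b)&(V>=c)&(V<d)
E
python3 - <<'E'
from m import *
T=np.load('top0.npz');S=np.load('side0.npz')
print(cv2.cvtColor(T['im'],cv2.COLOR_RGB2HSV)[170,300:360:8].tolist(), T['d'][170,300:360:8])
print(cv2.cvtColor(S['im'],cv2.COLOR_RGB2HSV)[270,255:315:8].tolist())
mt=orange(T['im'])&box(292,370,140,202); ms=orange(S['im'])&box(250,322,200,302)
for n,D,m in(('top',T,mt),('side',S,ms)):
    P=D['W'][m]; P=P[np.isfinite(P).all(1)]
    print(n,m.sum(),len(P))
    if not len(P): continue
    print(np.percentile(P,[0,2,50,98,100],axis=0).round(1).tolist())
    lo=P[(P[:,2]<60)]; r=cv2.minAreaRect(lo[:,:2].astype(np.float32)); print(' low rect',r)
    hi=P[P[:,2]>75]
    if len(hi)>20:
        c=hi.mean(0);u,s,vt=np.linalg.svd(hi-c,full_matrices=False); print(' lid',len(hi),c,s/np.sqrt(len(hi)),vt.round(3).tolist(), hi.min(0),hi.max(0))
for n,b in dict(bs=(268,292,190,213),bt=(210,234,208,234),bowl=(376,408,154,188),spl=(388,430,196,238),shelf=(262,405,105,152)).items():
    P=T['W'][box(*b)];P=P[P[:,2]>(30 if n!='spl' else 12)]
    if len(P): print(n,np.median(P,0).round(),P.min(0).round(),P.max(0).round())
E
```

```text
[[10, 151, 93], [11, 187, 109], [12, 185, 116], [11, 183, 117], [12, 182, 119], [12, 182, 132], [12, 177, 141], [13, 162, 131]] [1648.8225 1627.1282 1617.3157 1622.6312 1626.0497 1626.8992 1625.2806
 1616.3896]
[[15, 5, 109], [15, 255, 147], [16, 255, 165], [15, 255, 162], [16, 255, 183], [16, 255, 182], [16, 255, 178], [15, 255, 153]]
top 1975 1967
[[508.4, -205.6, -8.0], [518.0, -199.2, -2.1], [584.0, -110.2, 9.8], [634.9, -22.3, 158.3], [649.7, -12.5, 168.8]]
 low rect ((578.891845703125, -109.77417755126953), (117.5536880493164, 180.5608367919922), 9.013975143432617)
 lid 248 [ 611.69416957 -102.8303323   151.45906078] [34.49822905 15.0633562   6.93169828] [[-0.134, 0.988, -0.079], [-0.327, 0.031, 0.944], [-0.935, -0.152, -0.319]] [ 594.62107023 -184.96634034   75.69719137] [639.14588087 -17.70378646 168.83163001]
side 3549 3534
[[492.6, -214.1, -2.2], [516.5, -210.8, 1.1], [594.0, -130.1, 31.1], [642.7, -24.5, 154.3], [649.7, 24.7, 157.6]]
 low rect ((571.771240234375, -86.76382446289062), (119.27711486816406, 246.15545654296875), 9.533645629882812)
 lid 560 [ 621.68356753 -134.51819623  129.65351918] [40.01090768 26.61062979  5.65468118] [[-0.233, 0.94, 0.249], [0.157, 0.289, -0.945], [0.96, 0.181, 0.215]] [ 592.91450352 -194.16336181   75.17204214] [641.9109877  -35.55413177 157.59765279]
bs [484.  52.  71.] [456.  24.  52.] [510.  78.  83.]
bt [413. 230. 117.] [381. 201.  30.] [456. 272. 130.]
bowl [ 607. -330.   40.] [ 555. -360.   30.] [ 642. -273.   53.]
spl [ 447. -371.   33.] [ 383. -419.   12.] [ 502. -322.   51.]
shelf [675. -89. 276.] [ 621. -286.   34.] [749.  97. 313.]
```

```bash
python3 - <<'E'
from m import *
T=np.load('top0.npz');S=np.load('side0.npz')
mt=orange(T['im'])&box(292,370,140,202); ms=orange(S['im'])&box(250,322,200,302)
for yaw in (8,9,10):
  a=np.radians(yaw); R=np.array([[np.cos(a),np.sin(a)],[-np.sin(a),np.cos(a)]])
  for n,D,m in(('top',T,mt),('side',S,ms)):
    W=D['W'].copy(); W[...,:2]=(W[...,:2]-[578,-110])@R.T
    P=W[m&np.isfinite(W).all(-1)]
    lo=P[(P[:,2]<60)]
    print(yaw,n,'lo pct',np.percentile(lo[:,:2],[1,99],axis=0).round(1).tolist())
    if n=='top':  # rim line slope
        f=lo[(lo[:,0]<-50)]; print('  front y-extent',f[:,1].min(),f[:,1].max())
    hi=P[P[:,2]>70]
    for z0 in range(75,170,15):
        q=hi[(hi[:,2]>=z0)&(hi[:,2]<z0+15)]
        if len(q)>5: print('   z',z0,len(q),'x',np.percentile(q[:,0],[10,50,90]).round(1),'slope',np.polyfit(q[:,1],q[:,0],1)[0].round(3))
    if n=='top' : s=box(268,400,105,152)
    else: s=box(300,376,155,235)
    q=W[s&np.isfinite(W).all(-1)]; q=q[(q[:,2]>222)&(q[:,2]<246)&(q[:,0]<150)]
    print('  shelf',len(q),np.percentile(q,[1,5,50,95,99],axis=0).round(1).tolist())
E
python3 - <<'E'
import cv2
i=cv2.imread('pics/side0.png')[190:310,235:385]
cv2.imwrite('pics/c.png',cv2.resize(i,None,fx=5,fy=5,interpolation=2))
E
```

```text
8 top lo pct [[-57.8, -87.9], [58.0, 89.2]]
  front y-extent -86.81512574940687 89.10896711262126
   z 75 6 x [49.7 50.5 52.2] slope -0.009
   z 135 19 x [21.3 33.  43.4] slope -0.019
   z 150 211 x [22.9 33.7 42.8] slope -0.02
  shelf 1035 [[70.8, -184.8, 228.5], [72.5, -163.4, 233.7], [88.1, 16.4, 242.4], [142.3, 183.7, 245.6], [145.3, 190.2, 245.9]]
8 side lo pct [[-60.8, -96.7], [57.0, 84.8]]
   z 75 72 x [47.  48.6 50. ] slope -0.02
   z 90 68 x [45.5 46.7 48.1] slope -0.025
   z 105 59 x [44.2 45.1 47.3] slope -0.028
   z 120 52 x [42.7 43.5 45.1] slope -0.029
   z 135 59 x [29.9 41.5 43.6] slope -0.055
   z 150 250 x [21.2 34.9 42.4] slope -0.04
  shelf 1085 [[68.6, -192.5, 225.6], [69.6, -189.5, 228.4], [77.3, -97.1, 241.2], [131.2, 137.4, 243.8], [140.4, 172.4, 245.5]]
9 top lo pct [[-57.4, -87.8], [58.6, 89.5]]
  front y-extent -88.80936698367151 89.99954303156234
   z 75 6 x [50.2 51.1 52.4] slope 0.008
   z 135 19 x [21.7 33.  43.5] slope -0.002
   z 150 211 x [22.7 33.9 42.9] slope -0.003
  shelf 1035 [[73.0, -186.4, 228.5], [73.4, -165.5, 233.7], [87.9, 15.1, 242.4], [1
[... 565 characters left out ...]
8039929352892
   z 75 6 x [49.6 51.6 53.6] slope 0.026
   z 135 19 x [22.1 33.6 44.1] slope 0.014
   z 150 211 x [22.9 34.  42.7] slope 0.013
  shelf 1035 [[70.6, -188.3, 228.5], [72.5, -167.0, 233.7], [88.2, 13.8, 242.4], [142.4, 179.9, 245.6], [144.9, 186.5, 245.9]]
10 side lo pct [[-61.6, -96.9], [56.4, 84.7]]
   z 75 72 x [46.4 47.5 49.2] slope 0.015
   z 90 68 x [44.6 45.4 46.5] slope 0.01
   z 105 59 x [42.6 43.7 44.9] slope 0.006
   z 120 52 x [40.6 41.5 43. ] slope 0.006
   z 135 59 x [29.3 39.7 42. ] slope -0.021
   z 150 250 x [20.9 34.8 41.8] slope -0.007
  shelf 1085 [[67.8, -196.2, 225.6], [68.6, -192.7, 228.4], [76.0, -99.8, 241.2], [125.1, 134.8, 243.8], [135.1, 169.8, 245.5]]
```

View pics/c.png

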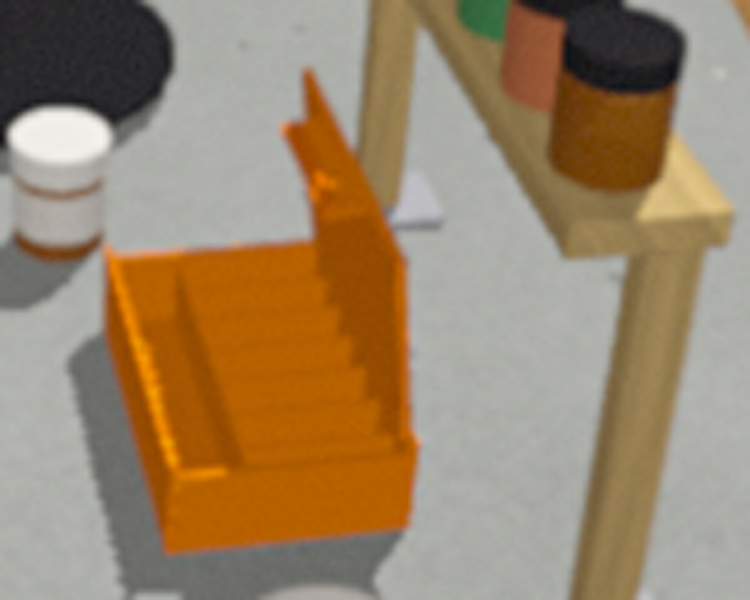

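The enlarged crop shows the lid leaning slightly towards the robot. Its tab points forward at crop (300,130), and the shelf edge is clear of it.

My measurements:
- **Organizer:** centre about (578,-110), yaw 9°.
- **Lid:** angle about 1.45 rad, outer edge at x_o≈45, z≈157.
- **Shelf edge:** x_o≈71.

The moves can't tilt the tool. Opened along the organizer's x axis, though, the far finger stands ahead of the body and can hook behind the lid. I'll try that.

```bash
cat > g.py <<'E'
# usage: g.py xo yo ztcp -> tool shift (cm) from the current pose to a TCP target in the organizer frame
import sys; from h import *
C=np.array([578,-110.]);a=np.radians(9);A=np.array([[np.cos(a),-np.sin(a)],[np.sin(a),np.cos(a)]])
s=get_state(); p=s['position']; R=Ro.from_euler('xyz',s['tcp_rot'],degrees=True).as_matrix()
print('t',s['time'],'org',(A.T@(p[:2]-C)).round(1),p[2].round(1),'rot',s['tcp_rot'].round(2),'F',s['ft_force'].round(1),'tips',tcp_to_tips() if callable(tcp_to_tips) else tcp_to_tips,'open',round(s['opening'],2))
print('F org',(A.T@s['ft_force'][:2]).round(1))
for k in range(1,len(sys.argv),3):
    x,y,z=map(float,sys.argv[k:k+3]); t=np.r_[C+A@[x,y],z]
    print([x,y,z],'tool cm',(R.T@(t-p)/10).round(2),'spin to 99:',np.radians((s['tcp_rot'][2]-99+180)%360-180).round(3))
E
python3 g.py -30 0 360
```

```text
t 0.1 org [-211.3  721.7] 404.0 rot [-1.7992e+02  1.0000e-02  1.5577e+02] F [ 0.2  0.5 -0. ] tips 173.4 open 1.0
F org [0.3 0.5]
[-30.0, 0.0, 360.0] tool cm [-54.71 -50.43   4.48] spin to 99: 0.991
```

Emit:
apply_moves:
  moves:
    - {"x":-3.3,"y":-3.0,"spin":0.06,"gripper":-1}
    - {"x":-6.6,"y":-6.0,"spin":0.12,"gripper":-1}
    - {"x":-9.9,"y":-9.0,"spin":0.18,"gripper":-1}
    - {"x":-13.2,"y":-12.0,"spin":0.24,"gripper":-1}
    - {"x":-16.5,"y":-15.0,"spin":0.3,"gripper":-1}
    - {"x":-19.8,"y":-18.0,"spin":0.36,"gripper":-1}
    - {"x":-23.1,"y":-21.0,"spin":0.42,"gripper":-1}
    - {"x":-26.4,"y":-24.0,"spin":0.48,"gripper":-1}
    - {"x":-29.7,"y":-27.0,"spin":0.54,"gripper":-1}
    - {"x":-33.0,"y":-30.0,"spin":0.6,"gripper":-1}
    - {"x":-36.3,"y":-33.0,"spin":0.66,"gripper":-1}
    - {"x":-39.6,"y":-36.0,"spin":0.72,"gripper":-1}

```text
schema error: expected keys gripper, x, y, z, spin
```

```bash
python3 g.py -30 0 360
```

```text
t 0.1 org [-211.3  721.7] 404.0 rot [-1.7992e+02  1.0000e-02  1.5577e+02] F [ 0.2  0.5 -0. ] tips 173.4 open 1.0
F org [0.3 0.5]
[-30.0, 0.0, 360.0] tool cm [-54.71 -50.43   4.48] spin to 99: 0.991
```

Emit:
apply_moves:
  moves:
    - {"x":-3.3,"y":-3.0,"z":0,"spin":0.06,"gripper":-1}
    - {"x":-6.6,"y":-6.0,"z":0,"spin":0.12,"gripper":-1}
    - {"x":-9.9,"y":-9.0,"z":0,"spin":0.18,"gripper":-1}
    - {"x":-13.2,"y":-12.0,"z":0,"spin":0.24,"gripper":-1}
    - {"x":-16.5,"y":-15.0,"z":0,"spin":0.3,"gripper":-1}
    - {"x":-19.8,"y":-18.0,"z":0,"spin":0.36,"gripper":-1}
    - {"x":-23.1,"y":-21.0,"z":0,"spin":0.42,"gripper":-1}
    - {"x":-26.4,"y":-24.0,"z":0,"spin":0.48,"gripper":-1}
    - {"x":-29.7,"y":-27.0,"z":0,"spin":0.54,"gripper":-1}
    - {"x":-33.0,"y":-30.0,"z":0,"spin":0.6,"gripper":-1}
    - {"x":-36.3,"y":-33.0,"z":0,"spin":0.66,"gripper":-1}
    - {"x":-39.6,"y":-36.0,"z":0,"spin":0.72,"gripper":-1}

```text
time: 1.3
position: [470.0, 77.2, 404.6]
tcp_rot: [-179.9, 0.0, 114.4]
ft_force: [1.7, 0.5, 0.0]
opening: 1.003
```

```bash
python3 g.py -30 0 360
```

```text
t 1.3 org [-77.4 201.8] 404.6 rot [-1.7995e+02  5.0000e-02  1.1439e+02] F [1.7 0.5 0. ] tips 173.4 open 1.0
F org [1.8 0.2]
[-30.0, 0.0, 360.0] tool cm [-20.71  -0.78   4.48] spin to 99: 0.269
```

Emit:
apply_moves:
  moves:
    - {"x":-3.5,"y":-0.1,"z":1.0,"spin":0.05,"gripper":-1}
    - {"x":-7,"y":-0.3,"z":2.0,"spin":0.1,"gripper":-1}
    - {"x":-10.5,"y":-0.4,"z":3.0,"spin":0.15,"gripper":-1}
    - {"x":-14,"y":-0.5,"z":4.0,"spin":0.2,"gripper":-1}
    - {"x":-17.5,"y":-0.7,"z":5.0,"spin":0.25,"gripper":-1}
    - {"x":-20.7,"y":-0.8,"z":6.0,"spin":0.27,"gripper":-1}
    - {"x":-20.7,"y":-0.8,"z":6.0,"spin":0.27,"gripper":-1}
    - {"x":-20.7,"y":-0.8,"z":6.0,"spin":0.27,"gripper":-1}

```text
time: 2.1
position: [547.9, -115.2, 344.1]
tcp_rot: [-179.9, 0.1, 98.8]
ft_force: [0.1, 0.5, 0.1]
opening: 1.001
```

```bash
python3 g.py -30 0 330 12 0 330; python3 - <<'E'
from h import *
im,d,W=cloud('side'); np.savez('side1.npz',im=im,d=d,W=W)
cv2.imwrite('pics/s1.png',cv2.resize(im[90:310,200:400,::-1],None,fx=2.7,fy=2.7,interpolation=2))
E
```

```text
t 2.1 org [-30.5  -0.4] 344.1 rot [-1.7987e+02  6.0000e-02  9.8840e+01] F [0.1 0.5 0.1] tips 173.4 open 1.0
F org [0.2 0.5]
[-30.0, 0.0, 330.0] tool cm [0.05 0.06 1.41] spin to 99: -0.003
[12.0, 0.0, 330.0] tool cm [0.06 4.26 1.4 ] spin to 99: -0.003
```

View pics/s1.png

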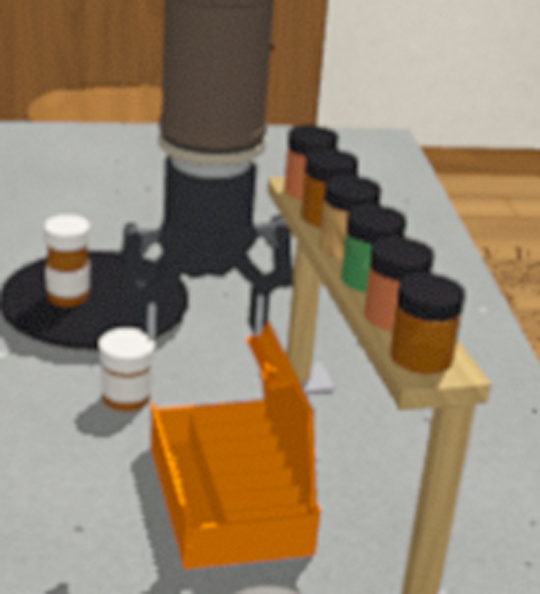

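The crop shows the gripper over the case, with its far finger (265,300) just above the lid edge (265,345). The knuckle at (285,230) stands out wider than the finger and is near shelf height, so I'll measure its profile.

```bash
python3 - <<'E'
from h import *
D=np.load('side1.npz');W=D['W'];im=D['im'].astype(int)
a=np.radians(9);A=np.array([[np.cos(a),-np.sin(a)],[np.sin(a),np.cos(a)]])
X=(W[...,:2]-[578,-110])@A
m=np.isfinite(W).all(-1)&(im.max(-1)<110)&(im.max(-1)-im.min(-1)<25)&(abs(X[...,1])<60)&(abs(X[...,0]+30)<120)
for z in range(150,420,10):
    k=m&(W[...,2]>=z)&(W[...,2]<z+10); x=X[k][:,0]+30.5
    if len(x)>3: print(z,len(x),np.percentile(x,[2,98]).round(),'neg inner',x[x<0].max().round() if (x<0).any() else '', 'pos inner',x[x>0].min().round() if (x>0).any() else '','y',np.median(X[k][:,1]).round())
E
```

```text
180 7 [-45.  50.] neg inner -44.0 pos inner 41.0 y -8.0
190 35 [-58.  53.] neg inner -45.0 pos inner 40.0 y -8.0
200 36 [-58.  54.] neg inner -45.0 pos inner 40.0 y -9.0
210 39 [-58.  53.] neg inner -45.0 pos inner 40.0 y -8.0
220 58 [-65.  62.] neg inner -43.0 pos inner 41.0 y -12.0
230 154 [-75.  68.] neg inner -36.0 pos inner 35.0 y -11.0
240 186 [-74.  68.] neg inner -0.0 pos inner 0.0 y -12.0
250 177 [-73.  67.] neg inner -0.0 pos inner 2.0 y -13.0
260 181 [-71.  66.] neg inner -1.0 pos inner 0.0 y -14.0
270 262 [-69.  65.] neg inner -1.0 pos inner 1.0 y -12.0
280 215 [-69. 114.] neg inner -0.0 pos inner 2.0 y -11.0
290 110 [-38. 120.] neg inner -1.0 pos inner 0.0 y -28.0
300 210 [-37. 119.] neg inner -0.0 pos inner 0.0 y -32.0
310 146 [-38.  30.] neg inner -0.0 pos inner 2.0 y -35.0
320 143 [-38.  32.] neg inner -1.0 pos inner 1.0 y -33.0
330 142 [-38.  29.] neg inner -1.0 pos inner 1.0 y -34.0
340 112 [-37.  31.] neg inner -2.0 pos inner 1.0 y -29.0
360 82 [-41.  31.] neg inner -1.0 pos inner 0.0 y -36.0
370 129 [-43.  29.] neg inner -0.0 pos inner 0.0 y -37.0
380 154 [-41.  30.] neg inner -1.0 pos inner 0.0 y -36.0
390 151 [-40.  30.] neg inner -0.0 pos inner 1.0 y -36.0
400 143 [-40.  31.] neg inner -0.0 pos inner 1.0 y -36.0
410 154 [-41.  30.] neg inner -0.0 pos inner 0.0 y -37.0
```

The opened knuckles reach ±71 mm, between 58 and 120 mm below the TCP. They would hit the shelf if I went straight over the lid. They do pass under the board (225 mm) at TCP z≈272. So I'll lower the gripper beside the lid on its +y side, slide under the shelf, and then bring the open jaws sideways around the lid.

Emit:
apply_moves:
  moves:
    - {"x":3.8,"y":0.5,"z":0,"spin":0,"gripper":-1}
    - {"x":7.6,"y":1.0,"z":0,"spin":0,"gripper":-1}
    - {"x":11.5,"y":1.5,"z":0,"spin":0,"gripper":-1}
    - {"x":11.5,"y":1.5,"z":0,"spin":0,"gripper":-1}
    - {"x":11.5,"y":1.5,"z":2.5,"spin":0,"gripper":-1}
    - {"x":11.5,"y":1.5,"z":5,"spin":0,"gripper":-1}
    - {"x":11.5,"y":1.5,"z":7.2,"spin":0,"gripper":-1}
    - {"x":11.5,"y":1.5,"z":7.2,"spin":0,"gripper":-1}
    - {"x":11.5,"y":1.5,"z":7.2,"spin":0,"gripper":-1}

```text
time: 3.05
position: [544.7, 2.3, 272.9]
tcp_rot: [-179.9, 0.0, 99.0]
ft_force: [-0.5, -0.1, 0.2]
opening: 0.997
```

```bash
python3 g.py 15 115 272 15 78 272
```

```text
t 3.05 org [-15.3 116.1] 272.9 rot [-1.7989e+02  1.0000e-02  9.9000e+01] F [-0.5 -0.1  0.2] tips 173.4 open 1.0
F org [-0.5 -0. ]
[15.0, 115.0, 272.0] tool cm [-0.11  3.03  0.08] spin to 99: 0.0
[15.0, 78.0, 272.0] tool cm [-3.81  3.03  0.08] spin to 99: 0.0
```

Emit:
apply_moves:
  moves:
    - {"x":0,"y":1.1,"z":0.1,"spin":0,"gripper":-1}
    - {"x":0,"y":2.2,"z":0.1,"spin":0,"gripper":-1}
    - {"x":0,"y":3.2,"z":0.1,"spin":0,"gripper":-1}
    - {"x":0,"y":3.2,"z":0.1,"spin":0,"gripper":-1}
    - {"x":0,"y":3.2,"z":0.1,"spin":0,"gripper":-1}

```text
time: 3.55
position: [576.5, 7.2, 271.8]
tcp_rot: [-179.9, 0.0, 99.0]
ft_force: [0.3, -0.2, -0.4]
opening: 0.997
```

```bash
python3 g.py 17 78 272; python3 - <<'E'
from h import *
im,d,W=cloud('side'); np.savez('side2.npz',im=im,d=d,W=W)
cv2.imwrite('pics/s2.png',cv2.resize(im[120:300,230:380,::-1],None,fx=3.3,fy=3.3,interpolation=2))
E
```

```text
t 3.55 org [ 16.9 116. ] 271.8 rot [-1.7988e+02  2.0000e-02  9.9000e+01] F [ 0.3 -0.2 -0.4] tips 173.4 open 1.0
F org [ 0.3 -0.3]
[17.0, 78.0, 272.0] tool cm [-3.8   0.01 -0.02] spin to 99: -0.0
```

View pics/s2.png

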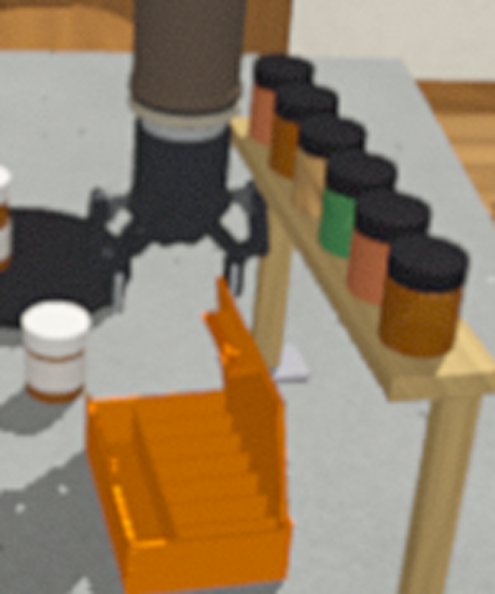

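The gripper is under the shelf with no contact. The far finger (235,270) is beyond the lid plane at its far corner (220,285), so I'll slide in sideways.

Emit:
apply_moves:
  moves:
    - {"x":-1,"y":0,"z":0,"spin":0,"gripper":-1}
    - {"x":-2,"y":0,"z":0,"spin":0,"gripper":-1}
    - {"x":-3,"y":0,"z":0,"spin":0,"gripper":-1}
    - {"x":-4,"y":0,"z":0,"spin":0,"gripper":-1}
    - {"x":-4,"y":0,"z":0,"spin":0,"gripper":-1}

```text
time: 4.1
position: [582.5, -34.9, 271.9]
tcp_rot: [-179.9, 0.1, 98.8]
ft_force: [-0.3, 0.1, -0.2]
opening: 1.002
```

```bash
python3 g.py
```

```text
t 4.1 org [16.2 73.5] 271.9 rot [-1.7988e+02  8.0000e-02  9.8810e+01] F [-0.3  0.1 -0.2] tips 173.4 open 1.0
F org [-0.3  0.2]
```

Emit:
apply_moves:
  moves:
    - {"x":0,"y":-0.7,"z":0,"spin":0,"gripper":-1}
    - {"x":0,"y":-1.3,"z":0,"spin":0,"gripper":-1}
    - {"x":0,"y":-1.9,"z":0,"spin":0,"gripper":-1}
    - {"x":0,"y":-2.5,"z":0,"spin":0,"gripper":-1}
    - {"x":0,"y":-3.1,"z":0,"spin":0,"gripper":-1}
    - {"x":0,"y":-3.7,"z":0.2,"spin":0,"gripper":-1}
    - {"x":0,"y":-4.3,"z":0.4,"spin":0,"gripper":-1}
    - {"x":0,"y":-4.9,"z":0.6,"spin":0,"gripper":-1}
    - {"x":0,"y":-5.5,"z":0.9,"spin":0,"gripper":-1}
    - {"x":0,"y":-6,"z":1.2,"spin":0,"gripper":-1}
    - {"x":0,"y":-6,"z":1.2,"spin":0,"gripper":-1}

```text
time: 5.2
position: [522.1, -44.3, 259.5]
tcp_rot: [-179.8, 0.1, 98.8]
ft_force: [-0.2, -0.3, 0.4]
opening: 1.004
```

```bash
python3 g.py; python3 - <<'E'
from h import *
im,d,W=cloud('side'); np.savez('side3.npz',im=im,d=d,W=W)
cv2.imwrite('pics/s3.png',cv2.resize(im[120:300,230:380,::-1],None,fx=3.3,fy=3.3,interpolation=2))
E
```

```text
t 5.2 org [-44.9  73.6] 259.5 rot [-1.7978e+02  6.0000e-02  9.8790e+01] F [-0.2 -0.3  0.4] tips 173.4 open 1.0
F org [-0.3 -0.3]
```

View pics/s3.png

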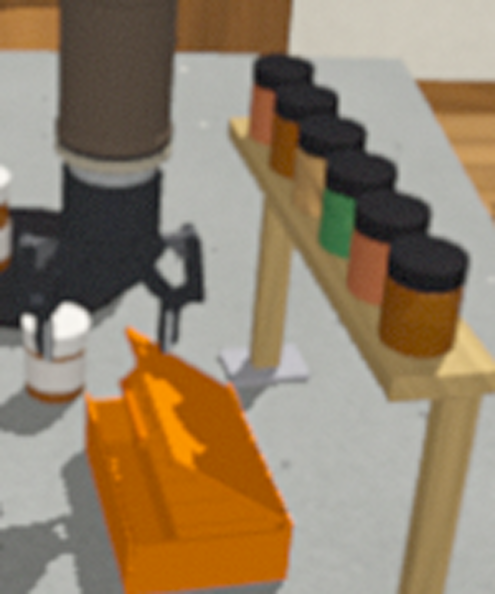

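The lid is about half open, with the far finger (170,330) lying on its outer face. I'll slide to the middle and follow the lid down.

Emit:
apply_moves:
  moves:
    - {"x":-1.8,"y":-0.2,"z":-0.2,"spin":0,"gripper":-1}
    - {"x":-3.6,"y":-0.4,"z":-0.2,"spin":0,"gripper":-1}
    - {"x":-5.4,"y":-0.6,"z":0,"spin":0,"gripper":-1}
    - {"x":-7.3,"y":-0.8,"z":0.2,"spin":0,"gripper":-1}
    - {"x":-7.3,"y":-1.6,"z":0.8,"spin":0,"gripper":-1}
    - {"x":-7.3,"y":-2.3,"z":1.5,"spin":0,"gripper":-1}
    - {"x":-7.3,"y":-2.9,"z":2.2,"spin":0,"gripper":-1}
    - {"x":-7.3,"y":-3.5,"z":2.9,"spin":0,"gripper":-1}
    - {"x":-7.3,"y":-4.1,"z":3.5,"spin":0,"gripper":-1}
    - {"x":-7.3,"y":-4.1,"z":3.5,"spin":0,"gripper":-1}

```text
time: 6.25
position: [493.2, -122.0, 224.7]
tcp_rot: [-179.9, 0.1, 98.9]
ft_force: [3.6, 0.0, 3.4]
opening: 0.999
```

```bash
python3 g.py -88 0 213; python3 - <<'E'
from h import *
im,d,W=cloud('side')
cv2.imwrite('pics/s4.png',cv2.resize(im[140:310,220:340,::-1],None,fx=3.5,fy=3.5,interpolation=2))
E
```

```text
t 6.25 org [-85.6   1.4] 224.7 rot [-1.7989e+02  7.0000e-02  9.8860e+01] F [3.6 0.  3.4] tips 173.4 open 1.0
F org [ 3.6 -0.5]
[-88.0, 0.0, 213.0] tool cm [-0.14 -0.24  1.17] spin to 99: -0.002
```

View pics/s4.png

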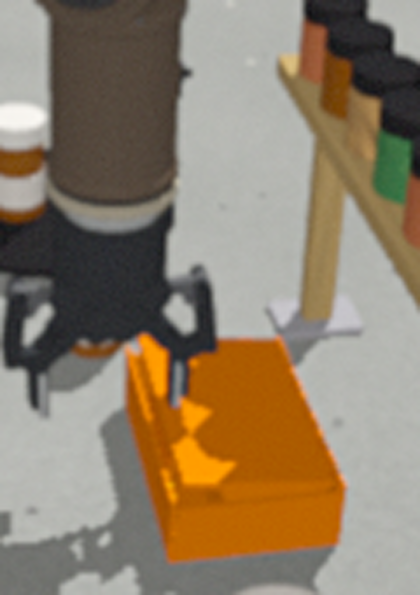

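The lid is nearly down, with the finger on it about 10 mm behind the free edge at (175,395). The force is about 3.4 N. Now I'll press.

Emit:
apply_moves:
  moves:
    - {"x":0,"y":-0.2,"z":0.3,"spin":0,"gripper":-1}
    - {"x":0,"y":-0.2,"z":0.6,"spin":0,"gripper":-1}
    - {"x":0,"y":-0.2,"z":0.9,"spin":0,"gripper":-1}
    - {"x":0,"y":-0.2,"z":1.1,"spin":0,"gripper":-1}
    - {"x":0,"y":-0.2,"z":1.2,"spin":0,"gripper":-1}
    - {"x":0,"y":-0.2,"z":1.2,"spin":0,"gripper":-1}

```text
time: 6.9
position: [490.6, -122.2, 213.2]
tcp_rot: [-179.8, -0.0, 98.9]
ft_force: [-3.7, 0.6, 14.6]
opening: 1.0
```

```bash
python3 g.py
```

```text
t 6.9 org [-88.2   1.6] 213.2 rot [-179.81   -0.     98.86] F [-3.7  0.6 14.6] tips 173.4 open 1.0
F org [-3.6  1.2]
```

Emit:
apply_moves:
  moves:
    - {"x":0,"y":0,"z":0.1,"spin":0,"gripper":-1}
    - {"x":0,"y":0,"z":0.15,"spin":0,"gripper":-1}
    - {"x":0,"y":0,"z":0.15,"spin":0,"gripper":-1}

```text
time: 7.2
position: [490.5, -122.4, 212.9]
tcp_rot: [-179.9, -0.0, 98.8]
ft_force: [-5.0, 1.9, 26.6]
opening: 0.996
```

Emit:
apply_moves:
  moves:
    - {"x":0,"y":0,"z":-0.5,"spin":0,"gripper":-1}
    - {"x":0,"y":0,"z":-1.5,"spin":0,"gripper":-1}
    - {"x":0,"y":0,"z":-3.5,"spin":0,"gripper":-1}
    - {"x":0,"y":-2,"z":-7,"spin":0,"gripper":-1}
    - {"x":0,"y":-5,"z":-10,"spin":0,"gripper":-1}
    - {"x":0,"y":-8,"z":-12,"spin":0,"gripper":-1}
    - {"x":0,"y":-12,"z":-14,"spin":0,"gripper":-1}
    - {"x":0,"y":-12,"z":-14,"spin":0,"gripper":-1}
    - {"x":0,"y":-12,"z":-14,"spin":0,"gripper":-1}

```text
time: 8.1
position: [371.5, -140.8, 353.6]
tcp_rot: [-180.0, -0.1, 98.8]
ft_force: [1.4, 0.2, 0.1]
opening: 0.999
```

```bash
python3 g.py; python3 - <<'E'
from m import *
im,d,W=cloud('side'); np.savez('side5.npz',im=im,d=d,W=W)
a=np.radians(9);A=np.array([[np.cos(a),-np.sin(a)],[np.sin(a),np.cos(a)]])
X=(W[...,:2]-[578,-110])@A
m=orange(im)&box(250,325,200,305)&(abs(X[...,1])<75)&(W[...,2]>35)
for x in range(-60,60,15):
    k=m&(X[...,0]>=x)&(X[...,0]<x+15); print(x,k.sum(),np.median(W[k][:,2]).round(1) if k.any() else '')
cv2.imwrite('pics/s5.png',cv2.resize(im[140:384,190:390,::-1],None,fx=2.4,fy=2.4,interpolation=2))
E
```

```text
t 8.1 org [-208.8    1.9] 353.6 rot [-1.7995e+02 -9.0000e-02  9.8820e+01] F [1.4 0.2 0.1] tips 173.4 open 1.0
F org [1.4 0. ]
-60 132 51.1
-45 71 52.9
-30 176 52.5
-15 219 52.3
0 214 52.2
15 219 51.8
30 213 51.6
45 181 50.9
```

View pics/s5.png

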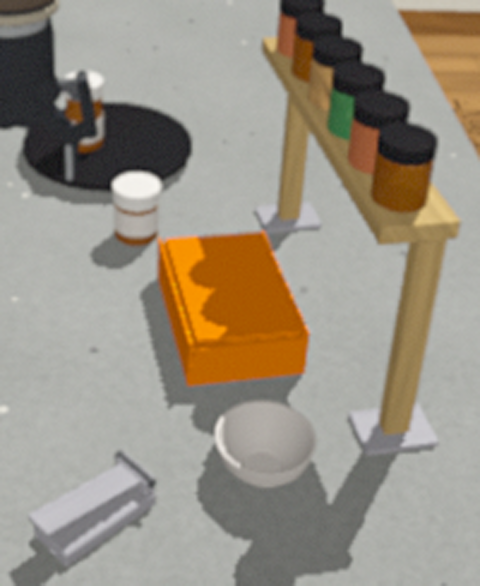

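The lid lies flat: surface heights run from about 51 to 53 mm from hinge to edge. It stays down with the gripper away, and the bottles, bowl and splitter stand as before. Handing in.

```bash
python3 -c "
from station import *
print(close_job())"
```

```text
the job is handed in; nothing more can be done
None
```

The pill organizer is closed and the job is handed in, at about 8 s on the robot's clock. No verdict was reported.

**How it was done:** The moves can't tilt the tool, so I lowered the open gripper beside the lid's left edge. I slid the far finger under the shelf and behind the lid, then pulled the lid forward to about half open. From there I slid to the middle, followed the lid down, and pressed near the free edge to the stop, with a final force of about 27 N.

**Last checks:** About 0.8 s after letting go, the lid was flat within about 0.02 rad (its surface about 51–53 mm high from hinge to edge) and had not lifted again. The force reading was back near zero. In the last side picture the bottles, bowl and splitter look unmoved and upright; I judged this by eye. The tab itself can't be seen, so I infer that it caught from the lid staying shut.

The only thing that did not go to plan was one move call, refused for missing keys before anything moved.

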